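# Load a drive into the copy dock and start it

### The arm

A 6-joint arm with a two-finger parallel gripper is mounted at the origin on the work surface. World frame = base frame: x ahead of the robot, y to its left, z up, the work surface at z = 0. Lengths are in m, angles in rad, forces in N, time in s.
With the tool pointing down it reaches from about 0.3 to 0.75 m from the base axis. Payload 8.5 kg.
Tool frame: the origin (TCP) lies on the centre line of the jaws, within the pads' length; the fingertips stand 14 mm ahead of it and the grasp point (between the pads) lies 5 mm behind it; z points along the fingers, y is the line along which they close (so a half turn about z gives the same grasp; the last joint's range is limited). The gripper opens to 85 mm and grips with 20 to 120 N. Pads are 22 mm wide; open, the fingers measure 114 mm over their backs; the gripper's body (76 mm by 85 mm) begins 54 mm behind the grasp point. The pads swing forward as they close: fully open they stand 13 mm farther back than shut.
Start: joints at [1.103, 0.381, 1.297, -0, 1.464, -0.215], TCP at [0.138, 0.533, 0.245] pointing down, gripper open.
Joint ranges: [-3.11, 3.11], [-0.89, 2.33], [0.22, 2.48], [-1.42, 4.56], [0.17, 2.85], [-2.88, 2.88]. Speed limits (rad/s): [2.39, 2.39, 3.14, 3.14, 3.14, 3.14].

### API

Orientations are given as a 3x3 rotation matrix whose columns are the frame's x, y, z axes.
In Python, from rig import r gives the robot as it stands. Calls block until the motion is done:
- r.goto(position, orientation): joint-space move of the TCP to a pose.
- r.move_linear(position, velocity=0.15, frame=None, until_force=None): straight line of the TCP; frame=None keeps the orientation; velocity is the mean speed in m/s. With until_force (N) it stops when the force on the tool has changed by that much, and returns True; else False.
- r.move_j(angles): joint-space move.
- r.move_gripper(opening, effort=None): opening from 0.0 (shut) to 1.0 (fully open); effort is the grip in N (None keeps the last); returns when the fingers have stopped.
- r.pause(seconds).
- r.ik(position, orientation): joint angles nearest the present ones, or None.
- r.observe(): the state.
- r.camera(name): name is "side" or "top" or "wrist"; returns (picture, depth): 480x640x3 uint8, red, green, blue; 480x640 float32, m along the optical axis (not along the pixel's ray), 0 where there is no reading.
- r.camera_params(name): a dict with "intrinsics" (3x3 intrinsics, pixels), "T" (4x4, takes a point from camera to world coordinates). Camera axes: x right, y up, looking along -z (the intrinsics and any distortion apply to the point x, -y, -z); pixel columns grow to the right and rows downward; lengths in m; the calibration is good to about 2 mm. The wrist camera is an equidistant fisheye: a pixel r from the principal point sees the ray r / f radians off the axis. A picture is of the moment at which its call begins: read the wrist's pose just before it. camera_params takes no time and is no camera call; for the wrist camera it gives the pose at the moment of the call.
A pose or a line that the arm cannot do raises r.MotionError and nothing moves.
- r.job_done(): hands the job in; it is judged then, once.
Trained networks look in the newest picture that a camera, given by its name, has taken for a name from the list of things; names that differ only in an ending like _2 or _b are one class to them, and where a whole thing is asked for, a point or a joint stands for the part that bears it (a point fixed in the world has none). Each returns a list of dicts, best first, with "conf" (0 to 1); they miss things now and then, are a little off and sometimes report something else, mostly with a low value. They report only what shows in the picture. A call takes as long as a camera call. They do not tell look-alikes from the thing itself.
- r.masks_of(thing, camera): "region" (480x640 bool, what is visible of it) and "point" ([column, row] in pixels, amid what is visible of it).
The state is a dict: "time": time; "q": joint angles; "qvel": joint speeds; "joint_torque": joint torques, N m; "tcp_pos": TCP position; "eef_rot": TCP orientation; "wrist_force": force on the tool from outside, world axes, zero at the start; "torque": the same for the moment, N m; "opening": opening from 0.0 (shut) to 1.0 (fully open); "grip_force": force on a finger pad.
Only numpy, scipy, OpenCV 4.12 (cv2) and the standard library are available. Lean on these libraries where they do the work, as an engineer would, in place of code of your own. Each camera call takes 0.05 s, during which the arm holds its last target. There are 200 camera calls.

### The job

Take the taller of the two metal drives out of the black holder, slide it upright into the slot of the copy dock and push it fully home before you let go. Then press the dock's two keys one at a time, all the way down: first the large one, then the small one. Leave the shorter drive in the holder, and do not disturb the glass cube or the loupe.

Things in the scene. Friction and masses are not known exactly. Their poses are not given: they have to be found in the camera images.
- drive: The taller drive: a flat aluminium slab 10 mm thick (its x), 70 mm wide (its y), 100 mm tall (its z), 0.14 kg, plain label on each face. It starts standing upright in one of the holder's two slots. Origin: centre of its underside. Either face may look forward in the dock.
- spare: The shorter drive: same look, 10 mm thick (x), 70 mm wide (y), 72 mm tall (z), standing in the holder's other slot. Origin: centre of its underside.
- holder: Black plastic drive holder, fixed: 64 mm (its x) by 190 mm (its y), 40 mm tall, with two slots in line along its y at y = +48 and -48 mm, each 13 by 73 mm and 30 mm deep (slot floor 10 mm above its underside). Origin: centre of its underside, on the desk.
- dock: Grey plastic copy dock, fixed: 150 mm (its x) by 140 mm (its y), 55 mm tall. One slot in its top, centred at x = +35 mm, y = 0, 13 mm (x) by 73 mm (y) wide, with a 4 mm chamfer round the mouth and 35 mm deep; the two keys are on its top at x = -42 mm. Origin: centre of its underside, on the desk; -x is its front.
- slot_floor (a point): Centre of the floor of the dock's slot, 20 mm above the desk and 35 mm below the dock's top; axes as the dock's. A drive that is home has its underside here and stands 65 mm above the dock's top.
- big_key_top (a point): Centre of the top of the large round key (36 mm diameter), at y = +34 mm of the dock; it goes down 6 mm.
- small_key_top (a point): Centre of the top of the small round key (20 mm diameter), at y = -34 mm of the dock; it goes down 6 mm.
- big_key (a joint): Travel of the large key: 0 up, 0.006 m fully down; a spring (4 N at the bottom) returns it.
- small_key (a joint): Travel of the small key: 0 up, 0.006 m fully down; a spring (4 N at the bottom) returns it.
- cube: Clear glass paperweight cube, 50 mm, loose on the desk between dock and holder. Origin: centre of its underside.
- loupe: Chrome loupe, an upright short cylinder 42 mm in diameter and 38 mm tall, loose on the desk between dock and holder. Origin: centre of its underside.
Things that resemble listed ones, but are neither listed nor needed, are in the scene too. Leave any blue or green look-alike of the dock alone.

How it is judged:
On the way, in this order (a step that is already met when the one before it is completed fails the run):
1. the taller drive is home in the dock's slot while the fingers still touch it (z of drive in the frame of dock below 0.0235 m and horizontal distance between drive and slot_floor below 0.006 m and angle between drive's own z axis and vertical below 0.12 rad and contact force between the fingers and drive above 0.3 N), for 0.1 s.
2. the large key is pressed (value of joint big_key above 0.004 m and value of joint small_key below 0.002 m), for 0.02 s.
3. the small key is pressed (value of joint small_key above 0.004 m and value of joint big_key below 0.002 m), for 0.02 s.
At the end, for the whole second after the job is handed in: Taller drive released, at rest in the dock's slot: underside within 3.5 mm of the slot floor, 6 mm of its centre, tilt under 0.12 rad. Both keys up (under 2 mm). Shorter drive still in its holder slot (moved under 12 mm, raised under 6 mm) (z of drive in the frame of dock below 0.0235 m and horizontal distance between drive and slot_floor below 0.006 m and angle between drive's own z axis and vertical below 0.12 rad and linear speed of drive below 0.02 m/s and value of joint each of big_key, small_key below 0.002 m and z of spare in the frame of holder below 0.016 m and distance of spare from where it was at the start of the episode below 0.012 m); the robot touches nothing.
It fails at once if a key is pressed (more than 4 mm) while the drive is not in the slot (value of joint any of big_key, small_key above 0.004 m and not (z of drive in the frame of dock below 0.03 m and horizontal distance between drive and slot_floor below 0.012 m)).
It fails at once if both keys are down (more than 4 mm) at once (value of joint each of big_key, small_key above 0.004 m).
It fails at once if the shorter drive is taken out of its place (moved more than 25 mm) (distance of spare from where it was at the start of the episode above 0.025 m).
It fails at once if the glass cube or the loupe is moved more than 20 mm (distance of any of cube, loupe from where it was at the start of the episode above 0.02 m).
It also fails if it takes over 46 s, if anything falls off the work surface, if the arm or the gripper's body presses on something with over 40 N, if the wrist force passes 120 N, or if a joint passes its speed limit or range.

## Working session

There is one attempt and no reset: what is moved stays moved. The work goes in short steps, each a Python script; the robot and the scene stay as the last script left them, time stands still between calls to the robot, and variables do not carry over. Pictures are saved under pics/ and viewed, at most 10 in all, crops included, and the job is handed in when it is done.

```bash
mkdir -p pics; cat > h.py <<'E'
import numpy as np, cv2
from rig import r
def cloud(cam,d,P):
    K=P["intrinsics"];v,u=np.mgrid[0:480,0:640]
    p=np.stack([(u-K[0,2])/K[0,0]*d,-(v-K[1,2])/K[1,1]*d,-d],-1)
    return p@P["T"][:3,:3].T+P["T"][:3,3]
def save(n,im): cv2.imwrite(f"pics/{n}.png",im[...,::-1])
E
python3 - <<'E'
from h import *
ims=[]
for c in("top","side"):
    im,d=r.camera(c);P=r.camera_params(c);save(c,im);np.savez(f"{c}.npz",im=im,d=d,K=P["intrinsics"],T=P["T"])
    C=cloud(c,d,P)
    for t in("drive","spare","holder","dock","big_key_top","small_key_top","cube","loupe"):
        for m in r.masks_of(t,c)[:4]:
            g=m["region"]&(d>0);q=C[g]
            print(c,t,round(m["conf"],2),np.round(m["point"]),g.sum(),np.median(q,0).round(3) if len(q) else None, np.percentile(q[:,2],95).round(3) if len(q) else None)
print(r.observe()["time"])
E
```

```text
top drive 0.52 [227. 206.] 307 [0.536 0.161 0.093] 0.111
top spare 0.63 [190. 212.] 214 [0.522 0.258 0.079] 0.084
top spare 0.5 [291. 171.] 491 [0.623 0.011 0.049] 0.053
top holder 0.87 [213. 211.] 1624 [0.523 0.21  0.039] 0.043
top dock 0.95 [218. 294.] 3894 [0.32  0.197 0.054] 0.074
top dock 0.93 [318. 292.] 3725 [ 0.333 -0.051  0.055] 0.074
top dock 0.86 [500. 222.] 4051 [ 0.478 -0.495  0.055] 0.073
top dock 0.8 [404. 225.] 3692 [ 0.49  -0.261  0.055] 0.074
top big_key_top 0.69 [407. 339.] 177 [ 0.221 -0.248  0.076] 0.08
top big_key_top 0.63 [192. 309.] 150 [0.298 0.249 0.076] 0.08
top big_key_top 0.6 [301. 302.] 194 [ 0.302 -0.008  0.076] 0.08
top big_key_top 0.49 [486. 237.] 191 [ 0.452 -0.452  0.076] 0.08
top small_key_top 0.55 [514. 243.] 42 [ 0.429 -0.514  0.076] 0.08
top small_key_top 0.46 [433. 334.] 66 [ 0.224 -0.316  0.075] 0.08
top cube 0.61 [292. 169.] 439 [0.623 0.01  0.049] 0.053
top loupe 0.74 [291. 225.] 228 [0.495 0.019 0.037] 0.041
top loupe 0.19 [225. 206.] 303 [0.536 0.164 0.093] 0.111
side drive 0.82 [278. 200.] 814 [0.536 0.16  0.075] 0.11
side spare 0.71 [247
[... 353 characters left out ...]
 0.69 [191. 244.] 4126 [0.303 0.165 0.054] 0.07
side big_key_top 0.79 [384. 280.] 231 [ 0.453 -0.226  0.076] 0.079
side big_key_top 0.71 [166. 221.] 161 [0.296 0.242 0.076] 0.079
side big_key_top 0.65 [297. 349.] 329 [ 0.216 -0.256  0.077] 0.079
side big_key_top 0.55 [495. 341.] 372 [ 0.449 -0.457  0.076] 0.078
side small_key_top 0.7 [329. 368.] 144 [ 0.223 -0.32   0.076] 0.079
side small_key_top 0.63 [528. 366.] 159 [ 0.425 -0.519  0.076] 0.078
side small_key_top 0.47 [404. 300.] 98 [ 0.442 -0.291  0.076] 0.079
side small_key_top 0.44 [165. 235.] 69 [0.267 0.184 0.075] 0.079
side cube 0.79 [356. 227.] 766 [0.614 0.001 0.036] 0.051
side loupe 0.56 [309. 246.] 390 [0.489 0.011 0.032] 0.04
0.9
```

View pics/top.png

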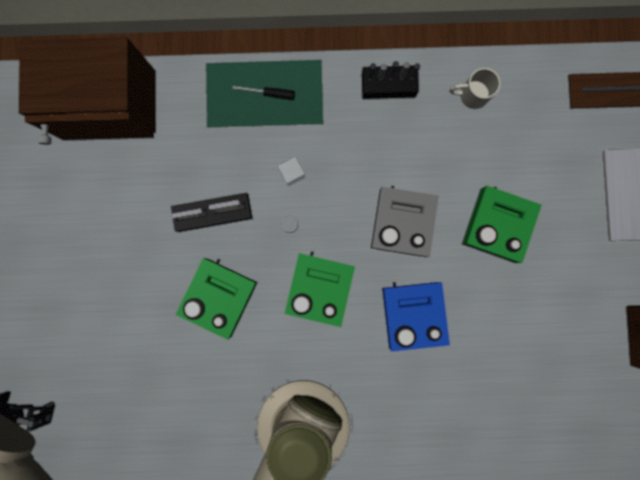

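View pics/side.png

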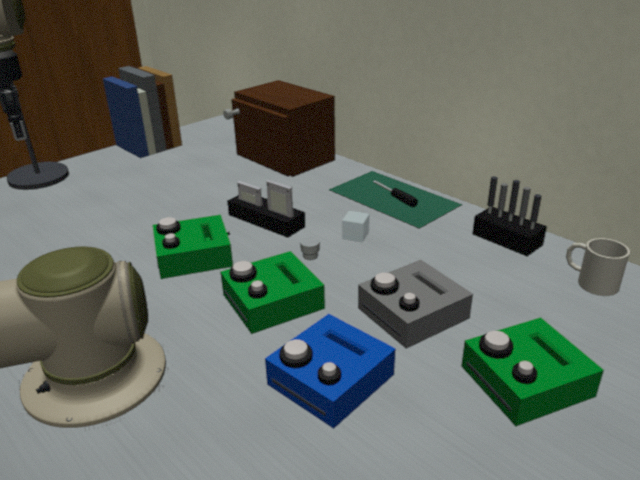

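The grey dock is in the top view at about (404,222): slot at (407,208), large key at (390,236), small key at (418,241). The holder is at (213,211), with the tall drive on the right at about (227,206). The blue and green docks are decoys. Next I'll fit the poses.

```bash
cat >> h.py <<'E'
def rect(pts):
    c,s,a=cv2.minAreaRect((pts[:,:2]*1000).astype(np.float32))
    return np.round(c,1),np.round(s,1),round(a,2)
def boxsel(C,c,rad,z0,z1):
    return C[(np.hypot(C[...,0]-c[0],C[...,1]-c[1])<rad)&(C[...,2]>z0)&(C[...,2]<z1)]
E
python3 - <<'E'
from h import *
for c in("top","side"):
    f=np.load(c+".npz");C=cloud(c,f["d"],dict(intrinsics=f["K"],T=f["T"]));C[f["d"]<=0]=9
    print(c,"cam at",f["T"][:3,3].round(2))
    for n,ctr,rad,z0,z1 in(("dock",(.485,-.263),.115,.050,.06),("keys",(.485,-.263),.115,.071,.085),("holder",(.525,.21),.12,.036,.045),("drive",(.536,.161),.05,.104,.116),("spare",(.522,.257),.05,.077,.09)):
        q=boxsel(C,ctr,rad,z0,z1)
        print(n,len(q),rect(q),q.mean(0).round(4),np.median(q[:,2]).round(4))
    q=boxsel(C,(.485,-.263),.115,.071,.085)
    lab,ctr=cv2.kmeans(q[:,:2].astype(np.float32),2,None,(3,50,1e-5),3,0)[1:]
    for k in(0,1): print("key",rect(q[lab[:,0]==k]),(lab==k).sum())
print(r.observe()["eef_rot"].round(2))
E
```

```text
top cam at [ 0.38 -0.07  1.28]
dock 2765 (array([ 492.4, -262.4]), array([140.8, 150.7]), 79.25) [ 0.4969 -0.2651  0.0545] 0.0545
keys 234 (array([ 457.1, -248.7]), array([95.2, 38.9]), 86.39) [ 0.4543 -0.2359  0.0763] 0.0764
holder 1378 (array([486.2, 206.4]), array([155.9, 191.2]), 8.11) [0.5296 0.2114 0.0396] 0.0394
drive 138 (array([538.1, 165.8]), array([10.6, 69.8]), 8.31) [0.5379 0.1652 0.1088] 0.1088
spare 127 (array([523.8, 259.6]), array([10.9, 68.3]), 9.07) [0.5237 0.2592 0.0813] 0.0811
key (array([ 457., -220.]), array([34.9, 34. ]), 11.51) 179
key (array([ 446. , -287.2]), array([16.5, 21.7]), 83.62) 55
side cam at [-0.23 -0.8   0.67]
dock 3132 (array([ 494.1, -263. ]), array([145.4, 155.2]), 79.16) [ 0.4926 -0.2735  0.055 ] 0.0551
keys 292 (array([ 449.3, -250.7]), array([95.7, 35.4]), 73.4) [ 0.4523 -0.2428  0.0762] 0.0765
holder 758 (array([531.3, 213. ]), array([ 70.7, 195.3]), 8.91) [0.5228 0.1984 0.0401] 0.0401
drive 111 (array([538.6, 163.3]), array([14.3, 67.7]), 9.03) [0.5378 0.1622 0.1087] 0.1089
spare 90 (array([525.2, 256.6]), array([14., 71.]), 7.89) [0.5239 0.2577 0.081 ] 0.0812
key (array([ 445.1, -289.2]), array([20.5, 18.7]), 38.58) 83
key (array([ 456.7, -222.6]), array([35.2, 34. ]), 40.49) 209
[[-0.97  0.25 -0.  ]
 [ 0.25  0.97 -0.  ]
 [ 0.   -0.   -1.  ]]
```

```bash
cat >> h.py <<'E'
def R(deg,flip=False):
    a=np.deg2rad(deg)+(np.pi if flip else 0);c,s=np.cos(a),np.sin(a)
    return np.array([[-s,c,0],[c,s,0],[0,0,-1.]])
def wcloud(d,P):
    K=P["intrinsics"];v,u=np.mgrid[0:480,0:640]
    x=(u-K[0,2])/K[0,0];y=(v-K[1,2])/K[1,1];th=np.hypot(x,y);k=np.tan(np.minimum(th,1.4))/np.maximum(th,1e-9)
    p=np.stack([x*k*d,-y*k*d,-d],-1)
    C=p@P["T"][:3,:3].T+P["T"][:3,3];C[(d<=0)|(th>1.3)]=9
    return C
E
python3 - <<'E'
from h import *
for f in(0,1):
    for p,a in(((.538,.1645,.24),8.7),((.527,-.269,.24),-10.5)):
        q=r.ik(p,R(a,f));print(f,None if q is None else np.round(q,2))
r.goto((.538,.1645,.22),R(8.7)if r.ik((.538,.1645,.22),R(8.7)) is not None else R(8.7,True))
P=r.camera_params("wrist");im,d=r.camera("wrist");save("w1",im);C=wcloud(d,P)
print(P["T"].round(3),P["intrinsics"].round(1))
for n,ctr,rad,z0,z1 in(("drive",(.538,.1645),.05,.104,.116),("spare",(.524,.258),.05,.077,.09)):
    q=boxsel(C,ctr,rad,z0,z1); print(n,len(q),len(q)and(rect(q),q.mean(0).round(4)))
print(r.observe()["q"],r.observe()["time"])
E
```

```text
0 [ 0.09  0.41  1.27 -0.    1.46 -0.07]
0 [-0.67  0.46  1.19 -0.    1.5  -0.49]
1 None
1 [-0.67  0.46  1.19 -0.    1.5   2.65]
[[ 0.988 -0.146 -0.044  0.526]
 [ 0.152  0.947  0.284  0.238]
 [ 0.001 -0.288  0.958  0.35 ]
 [ 0.     0.     0.     1.   ]] [[371.6   0.  311.3]
 [  0.  371.6 230.1]
 [  0.    0.    1. ]]
drive 1530 ((array([540. , 166.5]), array([11.4, 69.8]), 8.57), array([0.5394, 0.1688, 0.1106]))
spare 1403 ((array([525.4, 261.2]), array([10.7, 68.7]), 8.04), array([0.5255, 0.2606, 0.0827]))
[ 8.79051740e-02  4.21407409e-01  1.30644860e+00  1.36091198e-04
  1.41365685e+00 -6.55318530e-02] 2.9167
```

View pics/w1.png

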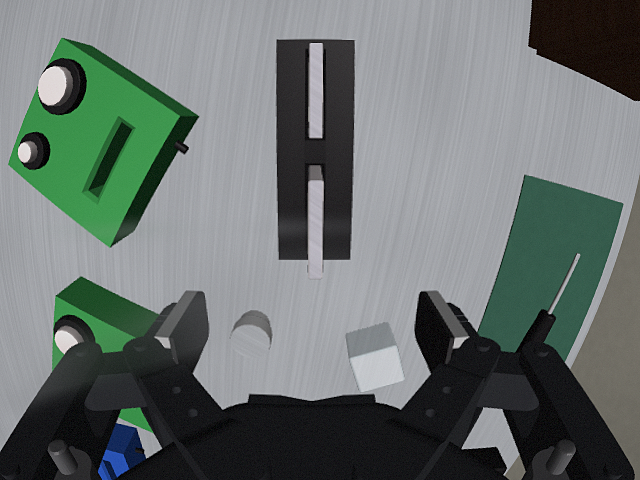

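The wrist view shows the tall drive's top at about (315,220), centred below the jaws. This agrees with the other cameras to about 2 mm, so I'll grasp it.

```bash
python3 - <<'E'
from h import *
r.goto((.539,.166,.20),R(8.6))
print(r.move_linear((.539,.166,.075),velocity=.1,until_force=15))
r.move_gripper(0.0,effort=60)
o=r.observe();print("grip",o["opening"],o["grip_force"],o["tcp_pos"],o["wrist_force"])
r.move_linear((.539,.166,.25),velocity=.12)
o=r.observe();print("lift",o["opening"],o["grip_force"],o["tcp_pos"],o["wrist_force"])
r.goto((.527,-.269,.25),R(-10.5))
o=r.observe();print(o["time"],o["grip_force"],o["tcp_pos"])
P=r.camera_params("wrist");im,d=r.camera("wrist");save("w2",im);C=wcloud(d,P)
q=boxsel(C,(.4925,-.2625),.115,.048,.062);print("dock",len(q),rect(q))
q=boxsel(C,(.527,-.269),.06,.21,.31);print("drive",len(q),rect(q),np.percentile(q,[2,50,98],axis=0).round(4))
for t in("big_key_top","small_key_top"):
    for m in r.masks_of(t,"wrist")[:3]:
        q=C[m["region"]];q=q[(q[:,2]>.07)&(q[:,2]<.085)];print(t,m["conf"],m["point"],len(q)and(rect(q),q[:,2].mean()))
E
```

```text
False
grip 0.11405484607801894 58.46321225166321 [0.53903962 0.16600646 0.0750929 ] [-0.01074991 -0.06947961  2.26707387]
lift 0.1082247931994202 58.2996529340744 [0.53879345 0.16600293 0.24935501] [ 0.00737182 -0.0454062  -1.13914653]
8.45 58.37700963020325 [ 0.52738071 -0.26797469  0.25006047]
dock 17780 (array([ 493.9, -261.9]), array([141.1, 151. ]), 79.14)
drive 27334 (array([ 528.4, -257.2]), array([ 50.3, 106.8]), 74.31) [[ 0.4864 -0.2821  0.2442]
 [ 0.5305 -0.2583  0.2913]
 [ 0.5712 -0.2332  0.3095]]
big_key_top 0.93 [30.1, 245.6] ((array([ 222.7, -248.9]), array([33.9, 33.3]), 58.07), np.float64(0.07673366216816922))
big_key_top 0.91 [221.1, 166.3] ((array([ 459.7, -220.4]), array([34.2, 35.4]), 71.55), np.float64(0.0774973793856445))
big_key_top 0.61 [40.3, 6.9] ((array([301.3, -13.3]), array([22. , 36.1]), 66.42), np.float64(0.07670324236617881))
small_key_top 0.84 [34.6, 68.0] ((array([287.1, -72.2]), array([19.6, 19.3]), 6.65), np.float64(0.0763178553454766))
small_key_top 0.62 [225.7, 244.4] ((array([ 446.8, -286.4]), array([18.6, 18.8]), 4.52), np.float64(0.07692377330505129))
small_key_top 0.58 [57.1, 301.1] ((array([ 226.6, -316.4]), array([19.9, 18.7]), 57.85), np.float64(0.07610993908701683))
```

View pics/w2.png

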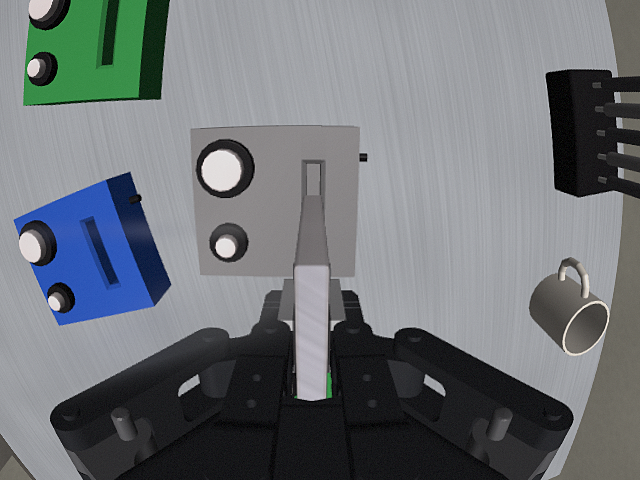

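The view shows the drive in the jaws, with its end face running from (312,265) down to (314,197). The dock's slot is at (314,180), the large key at (221,166) and the small key at (226,244). I'll check tilt and offset in the hand on the visible end face, using the same frame and taking a picture from further back if needed.

```bash
python3 - <<'E'
from h import *
P=r.camera_params("wrist");o=r.observe();im,d=r.camera("wrist");C=wcloud(d,P)
L=(C-o["tcp_pos"])@o["eef_rot"]   # tool frame
for nm,(u0,u1,v0,v1) in dict(end=(296,330,195,262)).items():
    q=L[v0:v1,u0:u1].reshape(-1,3)
    q=q[(abs(q[:,1])<.012)&(q[:,2]>-.04)&(q[:,2]<.08)]
    for z in np.arange(-.03,.07,.015):
        s=q[abs(q[:,2]-z)<.006]
        if len(s)>8: print(round(z,3),len(s),"x",np.median(s[:,0]).round(4),"y",s[:,1].min().round(4),s[:,1].max().round(4))
    print("lowest",q[:,2].max().round(4))
top=L[266:395,296:330].reshape(-1,3);top=top[(abs(top[:,1])<.012)]
print("top",np.percentile(top,[2,50,98],axis=0).round(4))
K=C[120:280,180:370].reshape(-1,3)
q=K[(K[:,2]>.015)&(K[:,2]<.03)];print("slot floor pts",len(q),len(q)and q.mean(0))
E
```

```text
-0.03 321 x 0.0349 y -0.005 0.0045
-0.015 336 x 0.0349 y -0.0054 0.0046
0.0 237 x 0.0349 y -0.0051 0.0047
0.015 180 x 0.0349 y -0.0051 0.0049
0.03 144 x 0.0349 y -0.0052 0.005
0.045 111 x 0.0349 y -0.0052 0.0047
0.06 84 x 0.0349 y -0.0056 0.0057
lowest 0.0624
top [[-0.0103 -0.0049 -0.0369]
 [ 0.0142 -0.0002 -0.0357]
 [ 0.0342  0.0055 -0.0241]]
slot floor pts 519 [ 0.5372966  -0.2468991   0.02141676]
```

```bash
python3 - <<'E'
from h import *
p=(.5282,-.2685)
r.move_linear((*p,.135),velocity=.12,frame=R(-10.8))
def rep(t):
    o=r.observe();print(t,round(o["time"],2),o["tcp_pos"].round(4),o["wrist_force"].round(1),round(o["grip_force"],1))
rep("above")
print(r.move_linear((*p,.083),velocity=.03,until_force=15));rep("down")
E
```

```text
above 9.76 [ 0.5285 -0.2687  0.1358] [-0.1  0.7 -1.2] 58.4
True
down 11.33 [ 0.5282 -0.2685  0.0851] [-0.4  0.3  4.6] 59.3
```

```bash
python3 - <<'E'
from h import *
def rep(t):
    o=r.observe();print(t,round(o["time"],2),o["tcp_pos"].round(4),o["wrist_force"].round(1),round(o["grip_force"],1),round(o["opening"],2))
p=(.5282,-.2685)
print(r.move_linear((*p,.0835),velocity=.02,until_force=25));r.pause(.3);rep("push")
P=r.camera_params("wrist");o=r.observe();im,d=r.camera("wrist");C=wcloud(d,P)
q=boxsel(C,p,.045,.112,.13);print("drive top",len(q),rect(q),np.median(q[:,2]))
r.move_gripper(.35);rep("open")
r.move_linear((*p,.20),velocity=.15);rep("up")
P=r.camera_params("wrist");im,d=r.camera("wrist");save("w3",im);C=wcloud(d,P)
q=boxsel(C,p,.05,.112,.13);print("drive",len(q),rect(q),np.median(q[:,2]))
q=boxsel(C,(.4925,-.2625),.115,.048,.062);print("dock",len(q),rect(q))
for t in("big_key_top","small_key_top"):
    for m in r.masks_of(t,"wrist")[:4]:
        q=C[m["region"]];q=q[(q[:,2]>.07)&(q[:,2]<.085)];print(t,m["conf"],m["point"],len(q)and(rect(q),q[:,2].mean()))
E
```

```text
False
push 11.88 [ 0.5284 -0.2685  0.0851] [-2.6  2.5 10.4] 60.3 0.11
drive top 13801 (array([ 529.8, -258.2]), array([50.3, 85.8]), 80.53) 0.12153103018573429
open 12.27 [ 0.5282 -0.2685  0.0834] [-0.3 -0.5  0.4] 0.0 0.35
up 13.19 [ 0.5278 -0.2683  0.199 ] [-0.6 -0.6  0.2] 0.0 0.35
drive 1856 (array([ 527.8, -268.1]), array([70.4, 10.2]), 79.03) 0.12073500452487243
dock 24542 (array([ 493.7, -261.9]), array([140. , 151.3]), 79.17)
big_key_top 0.89 [6.7, 266.1] ((array([ 228.1, -250.8]), array([34.7, 21.8]), 69.16), np.float64(0.07606669677394452))
big_key_top 0.87 [205.7, 179.5] ((array([ 459.6, -220.2]), array([34.5, 35.2]), 66.54), np.float64(0.0774617787828397))
big_key_top 0.52 [11.1, 4.9] ((array([303.4, -19.5]), array([13.3, 24.3]), 65.29), np.float64(0.07607189801421764))
small_key_top 0.83 [211.1, 268.9] ((array([ 447.1, -286.6]), array([19.1, 18.7]), 55.34), np.float64(0.07683027285056386))
small_key_top 0.62 [33.1, 324.9] ((array([ 228.6, -316.3]), array([17.2, 17. ]), 54.64), np.float64(0.07586268299452947))
small_key_top 0.47 [5.7, 65.3] ((array([291.4, -73.8]), array([19.4, 10.9]), 73.47), np.float64(0.0750025312232669))
```

View pics/w3.png

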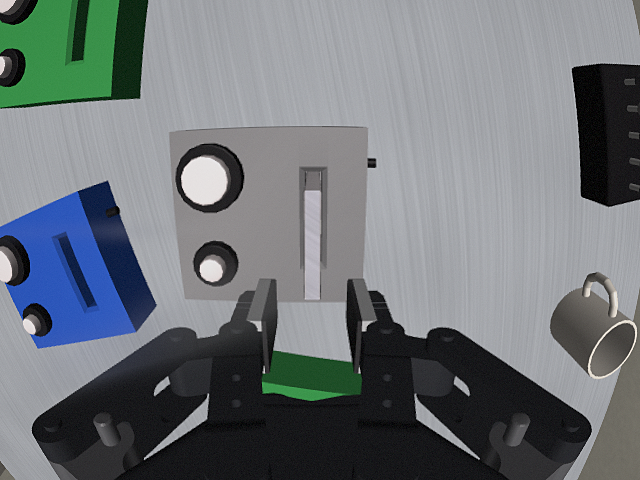

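The drive is home and released: its top is at (313,240), height 0.121 m. The keys are at (206,180) and (211,269). Next I'll press them.

```bash
python3 - <<'E'
from h import *
def rep(t):
    o=r.observe();print(t,round(o["time"],2),o["tcp_pos"].round(4),o["wrist_force"].round(1))
r.move_gripper(0.0)
for n,p in(("big",(.4588,-.2204)),("small",(.4464,-.2870))):
    r.move_linear((*p,.20 if n=="big" else .125),velocity=.15)
    r.move_linear((*p,.10),velocity=.1);rep("above "+n)
    print(r.move_linear((*p,.0825),velocity=.03,until_force=14));rep("pressed "+n)
    r.pause(.15);rep("hold")
    r.move_linear((*p,.125),velocity=.08)
rep("end")
E
```

```text
above big 15.6 [ 0.4591 -0.2206  0.1005] [ 0.4 -1.   0.4]
True
pressed big 16.13 [ 0.459  -0.2205  0.085 ] [-1.6  1.8  9.3]
hold 16.28 [ 0.459  -0.2206  0.0849] [-2.   1.  10.8]
above small 17.94 [ 0.4465 -0.2864  0.1001] [ 0.5 -0.8 -0.6]
True
pressed small 18.48 [ 0.4467 -0.2872  0.085 ] [-2.3  1.3  9.1]
hold 18.62 [ 0.4467 -0.2872  0.085 ] [-2.1  2.9  9.8]
end 19.28 [ 0.4462 -0.2868  0.1245] [-0.1  1.2 -0.4]
```

```bash
python3 - <<'E'
from h import *
r.move_linear((.4464,-.287,.25),velocity=.15)
r.goto((.45,-.05,.30),R(-10.5));r.pause(.5)
P=r.camera_params("top");im,d=r.camera("top");C=cloud("top",d,P);C[d<=0]=9
for n,c,z in(("drive",(.528,-.2685),(.112,.13)),("keys",(.453,-.253),(.07,.085)),("spare",(.524,.2596),(.077,.09)),("cube",(.623,.01),(.045,.056)),("loupe",(.495,.019),(.033,.043))):
    q=boxsel(C,c,.055,*z);print(n,len(q),len(q)and(rect(q),q.mean(0).round(4)))
print(r.observe()["time"],r.job_done())
E
```

```text
drive 143 ((array([ 526.5, -268.7]), array([68.6, 10.8]), 79.82), array([ 0.526 , -0.2685,  0.119 ]))
keys 243 ((array([ 456.8, -247.4]), array([47.7, 96.3]), 0.37), array([ 0.4541, -0.2363,  0.0758]))
spare 126 ((array([524. , 259.6]), array([10.7, 68.8]), 8.56), array([0.5241, 0.2586, 0.0812]))
cube 382 ((array([627.2,  11.3]), array([50. , 49.5]), 25.8), array([0.6273, 0.0112, 0.0496]))
loupe 0 0
the job is handed in; nothing more can be done
21.775 None
```

The taller drive is home and released in the grey dock. The large key, then the small one, was pressed to its stop and both came back up. The shorter drive did not move and the cube is where it was; the final picture gave no reading for the loupe, though the arm never went near it. The job was handed in at 21.8 s, and no verdict came back.

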